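# File the red printing plate in its slot of the plate rack

### The arm

A 7-joint arm with a two-finger parallel gripper is mounted at the origin on the work surface. World frame = base frame: x ahead of the robot, y to its left, z up, the work surface at z = 0. Lengths are in m, angles in rad, forces in N, time in s.
With the tool pointing down it reaches from about 0.425 to 0.925 m from the base axis. Payload 6.8 kg.
Tool frame: the origin (TCP) lies on the centre line of the jaws, within the pads' length; the fingertips stand 11 mm ahead of it and the grasp point (between the pads) lies 8 mm behind it; z points along the fingers, y is the direction in which the jaws open and shut (so a half turn about z gives the same grasp; the last joint's range is limited). The gripper opens to 85 mm and grips with 20 to 120 N. Pads are 22 mm wide; open, the fingers measure 114 mm over their backs; the gripper's body (76 mm by 85 mm) begins 54 mm behind the grasp point. The pads swing forward as they close: fully open they stand 13 mm farther back than shut.
Start: joints at [-1.266, 0.477, 0.022, 1.555, -0.011, 1.109, -0.083], TCP at [0.271, 0.618, 0.242] pointing down, gripper open.
Joint ranges: [-2.96, 2.96], [-0.34, 2.1], [-1.41, 1.46], [0.24, 2.44], [-1.37, 4.51], [0.17, 1.92], [-2.96, 2.96]. Speed limits (rad/s): [2.39, 2.39, 3.14, 3.14, 3.14, 3.14, 3.14].

### API

Orientations are given as a rotation vector (axis times angle).
In Python, from bench import r gives the robot as it stands.
- The arm moves only by the tool send_rows, never from a script. Its argument "deltas" is a list of rows, each a list of 7 numbers: the opening, from 0 (shut) to 1 (fully open), then the shift along the tool's x, y, z as a fraction of full scale, then the turn, a rotation vector about the tool's x, y, z as a fraction of full scale. In form: [[hand, x, y, z, ax, ay, az], ...]. A call has 1 to 20 rows; each row is the pose to reach, as a shift and turn from the pose commanded when the call began, along the tool's axes at that moment, turning the shorter way round; what a row does not reach only later rows make up. Full scale, the value 1, is 150 mm for a shift and 180 degrees for a turn. A row lasts 1/12 s, in which the tool goes at most 41.7 mm and 7.16 degrees, less where a joint would pass 70% of its speed; a pose out of reach is approached as far as the arm can. A call with a number of a shift or a turn outside -1 to 1 is refused whole. A call with a gripper value outside its range is refused whole. The fingers move at their own pace and stop on an object; "squeeze" is the grip in N (left out, the last holds). Time passes only in rows, so rows that repeat a pose let the fingers close. It gives the time, the measured TCP pose, the force and the opening at its end, in the units of the state.
- r.get_obs(): the state, without advancing time (a new reading comes with each control period).
- r.grab_frame(name): name is "scene" or "top" or "wrist"; returns a dict with "pixels" (400x640x3 uint8, red, green, blue), "camera_matrix" (3x3 intrinsics, pixels), "dist_coeffs" ([k1, k2, p1, p2, k3] as OpenCV has them; the pictures are not rectified), "rvec" (rotation vector, rad) and "tvec" (3), from world to camera coordinates, as OpenCV has them. Camera axes: x right, y down, z forward; pixel columns grow to the right and rows downward; lengths in m; the calibration is good to about 2 mm. A picture is of the moment at which its call begins. There is no depth.
- r.hand_in(): hands the job in, once; it reports no verdict.
The state is a dict: "clock": time; "joints": joint angles; "qvel": joint speeds; "tau": joint torques, N m; "tcp_pos": TCP position; "orientation": TCP orientation; "contact_force": force on the tool from outside, world axes, zero at the start; "moment": the same for the moment, N m; "grip_width": finger opening in m.
Only numpy, scipy, OpenCV 4.12 (cv2) and the standard library are available. Lean on these libraries where they do the work, as an engineer would, in place of code of your own. Each camera call takes 0.05 s, during which the arm holds its last target. There are 200 camera calls.

### The job

Take the tall red printing plate out of the metal inking stand and file it upright in the wooden rack, in the empty slot with the red liner between the green and the yellow plate. Keep hold of it until it is well down in the slot rather than dropping it in, leave it standing on the slot floor, roughly centred, let go, and leave the green and yellow plates standing where they are.

Things in the scene. Friction and masses are not known exactly. Their poses are not given: they have to be found in the camera images.
- red_plate_mid (a point): Centre of the red plate: a flat red board with a pale wavy line (mm): 90 long (x) x 10 thick (y) x 130 high (z up), 140 g. Starts upright in an aluminium stand (foot 8 above the table, slot walls to 33), 90 from a blue plate of its size, on either side. Pinch it from above across its thickness, in the top 35 mm, clear of its future neighbours; it lifts straight out. Either face may go either way.
- red_slot (a point): Centre of the floor (8 above the table) of the slot to fill (mm): red liner, red end tags, in a fixed wooden rack of five slots 38 apart; others may be empty too. x along the slot, y across it, z up. 20 wide up to 36 above its floor, then bevelled to 34 wide at its mouth, 54 up. Dividers 60 long, ends open: centred, the plate stands out 15 at each end.
- green_plate_mid (a point): Centre of a loose green plate 80 long x 10 thick x 75 high (its x, y, z) standing upright in a slot next to the red-lined one, on its +y side; its top is 75 above the slot floor. To be left where it is.
- yellow_plate_mid (a point): Centre of a loose yellow plate of the same size as the green one, in the slot on the -y side of the red-lined one. To be left where it is.
Mind the look-alikes: they are no part of the job. Of the things that look like the part that bears red_plate_mid, the larger one is meant.

How it is judged:
On the way:
1. The red plate, still held by the fingers, is at least 20 mm down between the dividers of the red-lined slot (z of red_plate_mid in the frame of red_slot below 0.099 m and x of red_plate_mid in the frame of red_slot between -0.025 and 0.025 m and y of red_plate_mid in the frame of red_slot between -0.02 and 0.02 m and contact force between the fingers and red_plate above 0.5 N), for 0.1 s.
At the end, for the whole second after the job is handed in: Red plate at rest in the red-lined slot: foot within 6 mm of its floor, centred within 20 mm along and 17 mm across, in line within 14 degrees, upright within 20; green and yellow plates within 20 mm of their starts and upright within 20 degrees (x of red_plate_mid in the frame of red_slot between -0.02 and 0.02 m and y of red_plate_mid in the frame of red_slot between -0.017 and 0.017 m and z of red_plate_mid in the frame of red_slot between 0.057 and 0.071 m and angle between each of red_plate_mid, green_plate_mid, yellow_plate_mid's own z axis and vertical below 0.35 rad and angle between the x axis of red_plate_mid and the x axis of red_slot, either way round below 0.25 rad and linear speed of red_plate below 0.02 m/s and distance of each of green_plate_mid, yellow_plate_mid from where it was at the start of the episode below 0.02 m); the robot touches nothing.
It fails at once if The green or yellow plate is displaced by more than 40 mm (distance of any of green_plate_mid, yellow_plate_mid from where it was at the start of the episode above 0.04 m).
It also fails if it takes over 42 s, if anything falls off the work surface, if the arm or the gripper's body presses on something with over 40 N, if the wrist force passes 120 N, or if a joint passes its speed limit or range.

## Working session

There is one attempt and no reset: what is moved stays moved. The work goes in short steps, Python scripts to look and compute and a tool call to move; the robot and the scene stay as the last step left them, time stands still between calls to the robot, and variables do not carry over. Pictures are saved under pics/ and viewed, about 8 in all and at most 12, crops included, and the job is handed in when it is done.

Besides the shell and the picture viewer there is one more tool, called after "Call:" in YAML: its name, and indented under it one key for each argument. send_rows: Moves the arm, as the interface text tells. Shift numbers are shares of 150 mm and turn numbers shares of 180 degrees, none past 1 either way. Its arguments: {"type":"object","properties":{"deltas":{"type":"array","items":{"type":"array","items":{"type":"number"}}},"squeeze":{"type":"number"}},"required":["deltas"]}

```bash
mkdir -p pics; ls
cat > h.py <<'E'
import numpy as np, cv2, pickle
from bench import r
def grab(n,tag):
    f=r.grab_frame(n); pickle.dump(f,open(f'pics/{tag}.pkl','wb'))
    cv2.imwrite(f'pics/{tag}.png',f['pixels'][:,:,::-1]); return f
def load(tag): return pickle.load(open(f'pics/{tag}.pkl','rb'))
def A(f,k): return np.array(f[k],float)
def toplane(f,px,z):
    "pixels -> world points at height z"
    p=cv2.undistortPoints(np.array(px,float).reshape(-1,1,2),A(f,'camera_matrix'),A(f,'dist_coeffs')).reshape(-1,2)
    R=cv2.Rodrigues(A(f,'rvec'))[0]; t=A(f,'tvec').ravel(); c=-R.T@t
    d=np.c_[p,np.ones(len(p))]@R
    return c+d*((z-c[2])/d[:,2])[:,None]
def proj(f,P): return cv2.projectPoints(np.array(P,float).reshape(-1,1,3),A(f,'rvec'),A(f,'tvec'),A(f,'camera_matrix'),A(f,'dist_coeffs'))[0].reshape(-1,2)
def state():
    o=r.get_obs(); print({k:np.round(o[k],4).tolist() for k in('clock','joints','tcp_pos','orientation','contact_force','grip_width')})
    return o
E
python3 - <<'E'
from h import *
state()
for n in('scene','top'):
    f=grab(n,n+'0'); R=cv2.Rodrigues(A(f,'rvec'))[0]; print(n,-R.T@A(f,'tvec').ravel(),f['camera_matrix'])
E
```

```text
pics
{'clock': 0.0, 'joints': [-1.2661, 0.4778, 0.0223, 1.5565, -0.0115, 1.1093, -0.0831], 'tcp_pos': [0.2706, 0.6178, 0.2414], 'orientation': [-0.6438, -3.0747, 0.0028], 'contact_force': [0.0924, -0.6419, 0.632], 'grip_width': 0.0853}
scene [0.91512424 0.3589702  0.74767457] [[394.74798784   0.         320.61498087]
 [  0.         394.74798784 206.05407394]
 [  0.           0.           1.        ]]
top [0.35040994 0.08722444 1.18996285] [[479.52835549   0.         315.68116566]
 [  0.         479.52835549 188.21476533]
 [  0.           0.           1.        ]]
```

View pics/top0.png

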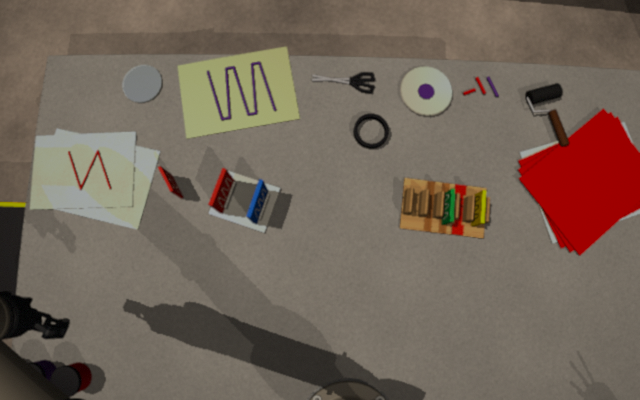

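View pics/scene0.png

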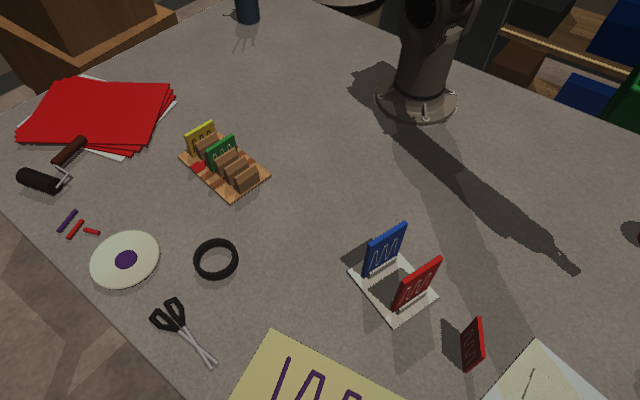

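The top view shows the stand at about (245,200), with a red plate at (223,190) and a blue one at (258,202). A smaller free-standing red plate is at (170,181). The rack is at (445,208), with green at (450,206), the red liner at (460,210) and yellow at (484,207). Red candidates are (223,190) in the stand, (170,181) small on the table, and the red paper at (580,185). The one in the stand fits: it is the larger one and has the blue neighbour. I'll confirm in an enlarged crop.

Run:
```python
from h import *
im=cv2.imread('pics/top0.png')
a=im[155:245,150:300]; b=im[165:255,375:525]
c=np.vstack([cv2.resize(x,None,fx=5,fy=5,interpolation=cv2.INTER_CUBIC)[:,:] for x in(a,b)])
c=cv2.resize(c,(500,600)) if 0 else np.hstack([cv2.resize(im[160:240,155:290],None,fx=5,fy=5,interpolation=cv2.INTER_CUBIC)])
d=cv2.resize(im[170:245,390:500],None,fx=6,fy=6,interpolation=cv2.INTER_CUBIC)
c=cv2.convertScaleAbs(c,alpha=1.6); d=cv2.convertScaleAbs(d,alpha=1.6)
cv2.imwrite('pics/c1.png',c); cv2.imwrite('pics/c2.png',d)
```

```text
(no output)
```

View pics/c1.png

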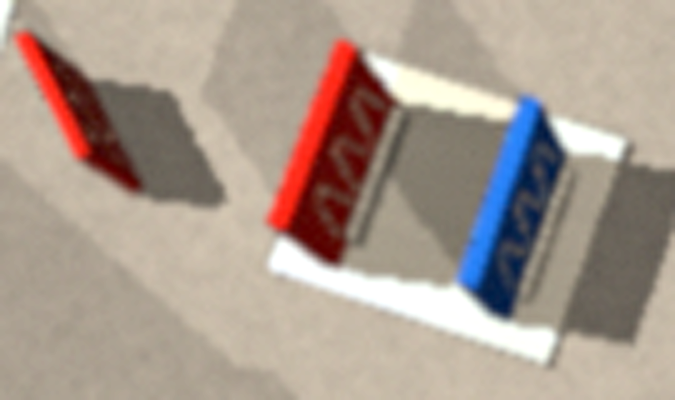

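View pics/c2.png

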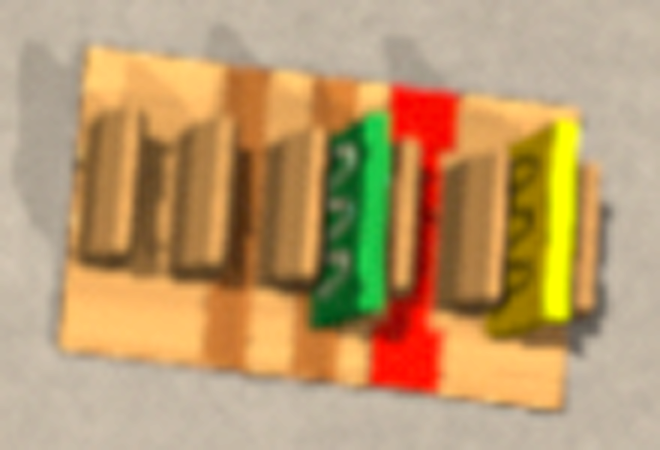

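The crop confirms it. The red plate in the stand has the wavy line, a blue neighbour, and is larger than the loose one on the left. The red slot lies between green and yellow.

```bash
python3 - <<'E'
from h import *
f=load('top0')
c1=lambda p:(np.array(p)+.5)/5-.5+[155,160]
c2=lambda p:(np.array(p)+.5)/6-.5+[390,170]
def show(n,p,z):
    w=toplane(f,p,z); d=w[1]-w[0]; print(n,w[:,:2].round(4).tolist(),'mid',w.mean(0).round(4)[:2],'len',np.linalg.norm(d[:2]).round(4),'ang',np.degrees(np.arctan2(d[1],d[0])).round(1))
show('red',c1([(348,44),(280,224)]),.138)
show('blue',c1([(531,99),(468,285)]),.138)
show('greenTop',c2([(378,113),(371,318)]),.083)
show('yelTop',c2([(570,119),(556,323)]),.083)
show('tags',c2([(426,91),(405,389)]),.008)
show('baseL',c2([(88,45),(58,350)]),.008)
show('baseR',c2([(580,105),(562,410)]),.008)
show('baseT',c2([(88,45),(580,105)]),.008)
show('baseB',c2([(58,350),(562,410)]),.008)
# divider between slot and green: top ends
show('divG',c2([(409,140),(400,292)]),.062)
show('divY',c2([(497,152),(488,302)]),.062)
print(cv2.Rodrigues(A(r.get_obs(),'orientation'))[0].round(3))
# cross-check in the scene camera
s=load('scene0')
w=toplane(f,c1([(348,44),(280,224)]),.138); print(proj(s,w))
# scene refined tags
E
python3 - <<'E'
import cv2
im=cv2.imread('pics/scene0.png')
a=cv2.resize(im[240:320,340:450],None,fx=5,fy=5,interpolation=cv2.INTER_CUBIC)
b=cv2.resize(im[112:212,170:280],None,fx=5,fy=5,interpolation=cv2.INTER_CUBIC)[:,:]
import numpy as np
a=cv2.copyMakeBorder(a,0,100,0,0,cv2.BORDER_CONSTANT)
c=cv2.convertScaleAbs(np.hstack([a,b])[:, :],alpha=1.5)
c=cv2.resize(c,None,fx=.72,fy=.72); cv2.imwrite('pics/c3.png',c); print(c.shape)
E
```

```text
red [[0.5975, 0.2929], [0.5145, 0.3188]] mid [0.556  0.3058] len 0.0869 ang 162.7
blue [[0.5738, 0.2088], [0.4891, 0.2332]] mid [0.5314 0.221 ] len 0.0882 ang 163.9
greenTop [[0.5736, -0.2406], [0.4918, -0.2351]] mid [ 0.5327 -0.2378] len 0.082 ang 176.2
yelTop [[0.5729, -0.3188], [0.491, -0.3095]] mid [ 0.5319 -0.3142] len 0.0824 ang 173.5
tags [[0.5987, -0.2839], [0.4718, -0.2706]] mid [ 0.5353 -0.2773] len 0.1276 ang 174.0
baseL [[0.6154, -0.1391], [0.4857, -0.1247]] mid [ 0.5506 -0.1319] len 0.1304 ang 173.7
baseR [[0.5941, -0.3511], [0.4639, -0.3375]] mid [ 0.529  -0.3443] len 0.1309 ang 174.1
baseT [[0.6154, -0.1391], [0.5941, -0.3511]] mid [ 0.6047 -0.2451] len 0.213 ang -95.7
baseB [[0.4857, -0.1247], [0.4639, -0.3375]] mid [ 0.4748 -0.2311] len 0.2139 ang -95.8
divG [[0.567, -0.2592], [0.5051, -0.2534]] mid [ 0.5361 -0.2563] len 0.0622 ang 174.6
divY [[0.5628, -0.2955], [0.5017, -0.2893]] mid [ 0.5323 -0.2924] len 0.0615 ang 174.3
[[-0.916  0.401 -0.001]
 [ 0.401  0.916 -0.002]
 [-0.    -0.002 -1.   ]]
[[401.84565286 281.07493219]
 [439.31172652 255.68752708]]
(360, 792, 3)
```

View pics/c3.png

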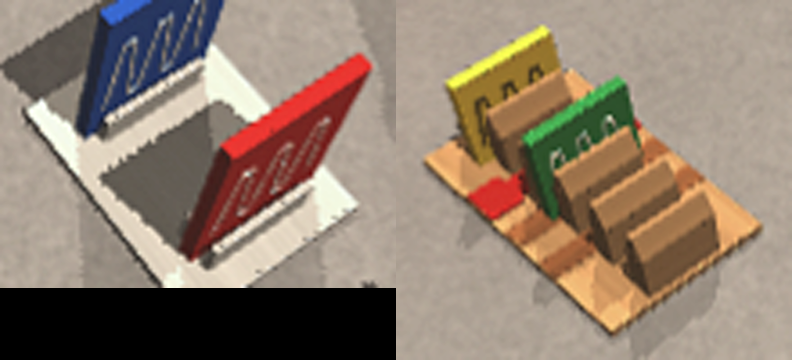

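The measurements agree: the red plate top is at (0.556, 0.306), direction 163.3°, and the slot is at (0.5355, -0.2765), direction 174.2°. Lengths and the 90 and 38 mm spacings check within 2–3 mm. Now moving above the plate.

Call:
send_rows:
  deltas:
    - [1,-0.2,-0.09,0,0,0,0]
    - [1,-0.42,-0.185,0,0,0,0]
    - [1,-0.64,-0.28,0,0,0,0]
    - [1,-0.86,-0.38,0,0,0,0]
    - [1,-0.86,-0.38,0,0,0,0]

```text
clock: 0.52
tcp_pos: [0.3736, 0.5068, 0.2421]
orientation: [0.66, 3.067, -0.006]
contact_force: [1.0, -1.9, 1.1]
grip_width: 0.0853
```

Call:
send_rows:
  deltas:
    - [1,-0.2,-0.09,0,0,0,0]
    - [1,-0.42,-0.185,0,0,0,0]
    - [1,-0.64,-0.28,0,0,0,0]
    - [1,-0.86,-0.38,0,0,0,0]
    - [1,-0.86,-0.38,0,0,0,0]

```text
clock: 0.93
tcp_pos: [0.4678, 0.4023, 0.2422]
orientation: [0.661, 3.067, -0.006]
contact_force: [1.0, -2.4, 0.3]
grip_width: 0.0857
```

Call:
send_rows:
  deltas:
    - [1,-0.2,-0.09,0,0,0,-0.01]
    - [1,-0.42,-0.185,0,0,0,-0.02]
    - [1,-0.64,-0.28,0,0,0,-0.03]
    - [1,-0.857,-0.381,0,0,0,-0.038]
    - [1,-0.857,-0.381,0,0,0,-0.038]
    - [1,-0.857,-0.381,0,0,0,-0.038]
    - [1,-0.857,-0.381,0,0,0,-0.038]

```text
clock: 1.52
tcp_pos: [0.5556, 0.3071, 0.2419]
orientation: [-0.459, -3.107, -0.0]
contact_force: [-0.5, 0.1, 0.2]
grip_width: 0.0851
```

Run:
```python
from h import *
o=state(); f=grab('wrist','w1')
R=cv2.Rodrigues(A(o,'orientation'))[0]; print(R.round(3), np.degrees(np.arctan2(R[1,1],R[0,1])))
u=np.array([-.958,.287,0]); m=np.array([.556,.306,.138])
print(proj(f,[m+.045*u,m-.045*u]))
```

```text
{'clock': 1.5167, 'joints': [-0.6876, 0.4119, 0.114, 1.6632, -0.0529, 1.0702, 0.7196], 'tcp_pos': [0.5556, 0.3071, 0.2419], 'orientation': [-0.4594, -3.1067, -0.0001], 'contact_force': [-0.4765, 0.0743, 0.1894], 'grip_width': 0.0851}
[[-0.957  0.289 -0.001]
 [ 0.289  0.957  0.   ]
 [ 0.001 -0.    -1.   ]] 73.17732936605405
[[315.26092928 150.04860768]
 [315.74197104 247.83956868]]
```

View pics/w1.png

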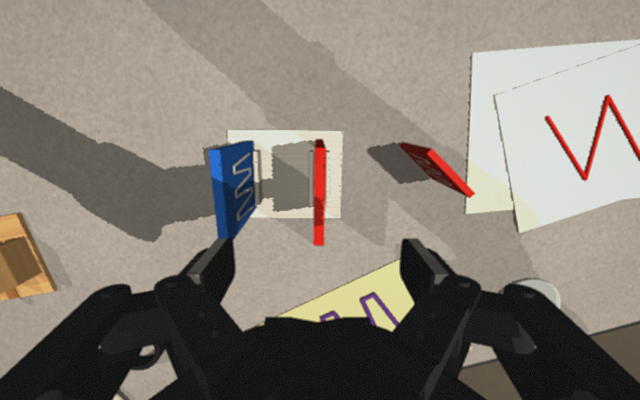

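The wrist view shows the red plate's top edge running from (320,141) to (319,244), aligned with the jaws and a few pixels off my prediction. I'll refine with both cameras.

Run:
```python
from h import *
f=load('w1')
hsv=cv2.cvtColor(f['pixels'],cv2.COLOR_RGB2HSV)
m=((hsv[...,0]<8)|(hsv[...,0]>172))&(hsv[...,1]>150)
sub=m&(hsv[...,2]>130); ys,xs=np.nonzero(sub[100:260,290:345]); ys+=100; xs+=290
print(np.percentile(xs,[1,50,99]),ys.min(),ys.max())
r0=np.array([[xs[np.abs(ys-y)<4].mean(),y] for y in(ys.min()+6,ys.max()-6)]);print(r0)
c=np.median(xs)
w=toplane(f,[(r0[0,0],ys.min()-.5),(r0[1,0],ys.max()+.5)],.138); print(w.round(4),w.mean(0).round(4),np.linalg.norm(w[1]-w[0]))
d=w[1]-w[0]; print(np.degrees(np.arctan2(d[1],d[0])))
# scene estimate
s=load('scene0'); w=toplane(s,[(402.8,281.7),(441.7,257.2)],.138); print(w.round(4),w.mean(0).round(4))
o=r.get_obs(); R=cv2.Rodrigues(A(o,'orientation'))[0]
for z in(.138,):
  print('TCP proj',proj(f,[A(o,'tcp_pos')]))
```

```text
[314. 319. 325.] 147 244
[[320.  153. ]
 [318.5 238. ]]
[[0.5112 0.3236 0.138 ]
 [0.5966 0.2965 0.138 ]] [0.5539 0.3101 0.138 ] 0.08960198355617702
-17.59495977843538
[[0.5975 0.2948 0.138 ]
 [0.5145 0.3235 0.138 ]] [0.556  0.3091 0.138 ]
TCP proj [[317.71899343 253.46055227]]
```

Call:
send_rows:
  deltas:
    - [1,0.007,0.01,0.06,0,0,0]
    - [1,0.007,0.01,0.15,0,0,0]
    - [1,0.007,0.01,0.25,0,0,0]
    - [1,0.007,0.01,0.36,0,0,0]
    - [1,0.007,0.01,0.48,0,0,0]
    - [1,0.007,0.01,0.6,0,0,0]
    - [1,0.007,0.01,0.7,0,0,0]
    - [1,0.007,0.01,0.78,0,0,0]
    - [1,0.007,0.01,0.83,0,0,0]
    - [1,0.007,0.01,0.846,0,0,0]
    - [1,0.007,0.01,0.846,0,0,0]
  squeeze: 40

```text
clock: 2.48
tcp_pos: [0.5552, 0.3086, 0.1149]
orientation: [-0.458, -3.107, 0.001]
contact_force: [1.0, 0.1, 0.3]
grip_width: 0.0854
```

Call:
send_rows:
  deltas:
    - [0,0,0,0,0,0,0]
    - [0,0,0,0,0,0,0]
    - [0,0,0,0,0,0,0]
    - [0,0,0,0,0,0,0]
    - [0,0,0,0,0,0,0]
    - [0,0,0,0,0,0,0]
    - [0,0,0,0,0,0,0]
    - [0,0,0,0,0,0,0]

```text
clock: 3.15
tcp_pos: [0.5559, 0.3083, 0.1157]
orientation: [0.459, 3.107, 0.001]
contact_force: [-0.1, -0.1, 2.5]
grip_width: 0.0093
```

Gripped at 9.3 mm against a 10 mm plate. Lifting.

Call:
send_rows:
  deltas:
    - [0,0,0,-0.04,0,0,0]
    - [0,0,0,-0.1,0,0,0]
    - [0,0,0,-0.18,0,0,0]
    - [0,0,0,-0.27,0,0,0]
    - [0,0,0,-0.37,0,0,0]
    - [0,0,0,-0.48,0,0,0]
    - [0,0,0,-0.6,0,0,0]
    - [0,0,0,-0.71,0,0,0]
    - [0,0,0,-0.8,0,0,0]
    - [0,0,0,-0.87,0,0,0]
    - [0,0,0,-0.9,0,0,0]
    - [0,0,0,-0.9,0,0,0]

```text
clock: 4.15
tcp_pos: [0.5562, 0.3085, 0.2521]
orientation: [0.459, 3.106, 0.003]
contact_force: [0.5, 0.1, -1.9]
grip_width: 0.0094
```

Run:
```python
from h import *
o=state(); f=grab('wrist','w2'); s=grab('scene','s2')
a=f['pixels'][100:400,170:470]; b=cv2.resize(s['pixels'][200:350,330:480],None,fx=2,fy=2,interpolation=cv2.INTER_CUBIC)
cv2.imwrite('pics/c4.png',np.hstack([a,b])[:,:,::-1])
```

```text
{'clock': 4.15, 'joints': [-0.691, 0.4032, 0.1162, 1.652, -0.0515, 1.0869, 0.7172], 'tcp_pos': [0.5562, 0.3085, 0.2521], 'orientation': [0.4591, 3.106, 0.0027], 'contact_force': [0.4531, 0.052, -1.8904], 'grip_width': 0.0094}
```

View pics/c4.png

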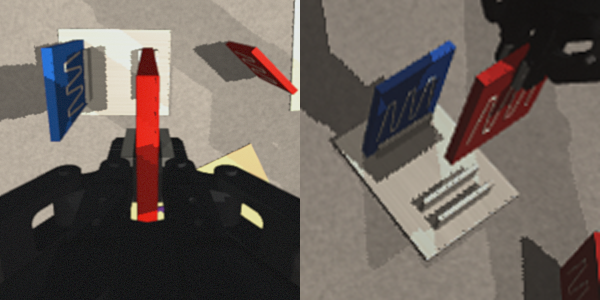

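The plate came out of the stand and hangs upright in the jaws, with its top from about (318,176) to (318,321) in the wrist picture. I'll measure its offset in the tool and work out the carry.

Run:
```python
from h import *
f=load('w2'); o=r.get_obs(); R=cv2.Rodrigues(A(o,'orientation'))[0]; p=A(o,'tcp_pos')
w=toplane(f,[(318.5,175.5),(318,321)],p[2]+.0223); print(w.round(4),'tool frame',((w-p)@R).round(4))
th=np.radians(84.2-90); slot=np.array([.5355,-.2765,0])
print('d tool',(R.T@(slot-p)).round(4), 'yaw',np.degrees(np.arctan2(R[1,1],R[0,1])))
print(R.round(4))
```

```text
[[0.5124 0.3226 0.2723]
 [0.5799 0.302  0.2723]] tool frame [[ 0.0452  0.0016 -0.0223]
 [-0.0253  0.0014 -0.0223]]
d tool [-0.1502 -0.5651  0.2502] yaw 73.19405447219235
[[-9.573e-01  2.891e-01 -7.000e-04]
 [ 2.891e-01  9.573e-01 -4.000e-04]
 [ 5.000e-04 -6.000e-04 -1.000e+00]]
```

Call:
send_rows:
  deltas:
    - [0,-0.02,-0.07,0,0,0,0]
    - [0,-0.06,-0.22,0,0,0,0]
    - [0,-0.11,-0.4,0,0,0,0]
    - [0,-0.155,-0.58,0,0,0,0]
    - [0,-0.2,-0.76,0,0,0,0]
    - [0,-0.25,-0.94,0,0,0,0]

```text
clock: 4.75
tcp_pos: [0.5498, 0.16, 0.2494]
orientation: [-0.46, -3.106, 0.002]
contact_force: [0.2, -0.1, -1.8]
grip_width: 0.0093
```

Call:
send_rows:
  deltas:
    - [0,-0.05,-0.18,0,0,0,0]
    - [0,-0.1,-0.37,0,0,0,0]
    - [0,-0.15,-0.56,0,0,0,0]
    - [0,-0.2,-0.75,0,0,0,0]
    - [0,-0.25,-0.94,0,0,0,0]

```text
clock: 5.17
tcp_pos: [0.5447, 0.0142, 0.2496]
orientation: [-0.46, -3.106, 0.001]
contact_force: [0.5, -0.5, -1.2]
grip_width: 0.0094
```

Call:
send_rows:
  deltas:
    - [0,-0.05,-0.18,0,0,0,-0.01]
    - [0,-0.1,-0.37,0,0,0,-0.02]
    - [0,-0.15,-0.56,0,0,0,-0.035]
    - [0,-0.2,-0.75,0,0,0,-0.05]
    - [0,-0.23,-0.87,0,0,0,-0.061]
    - [0,-0.25,-0.94,0,0,0,-0.061]
    - [0,-0.25,-0.94,0,0,0,-0.061]

```text
clock: 5.75
tcp_pos: [0.5398, -0.1326, 0.2498]
orientation: [-0.169, -3.136, 0.002]
contact_force: [0.5, -0.2, -1.2]
grip_width: 0.0096
```

Run:
```python
from h import *
o=state(); R=cv2.Rodrigues(A(o,'orientation'))[0]; p=A(o,'tcp_pos'); slot=np.array([.5355,-.2765,0])
print('d tool',(R.T@(slot-p)/.15).round(4), 'yaw',np.degrees(np.arctan2(R[1,1],R[0,1])))
```

```text
{'clock': 5.75, 'joints': [-0.0953, 0.2767, 0.2718, 1.8498, -0.0843, 1.0275, 1.6735], 'tcp_pos': [0.5398, -0.1326, 0.2498], 'orientation': [-0.1692, -3.1358, 0.0018], 'contact_force': [0.5468, -0.2358, -1.2467], 'grip_width': 0.0096}
d tool [-0.0768 -0.9548  1.6667] yaw 83.82467879456583
```

Call:
send_rows:
  deltas:
    - [0,-0.01,-0.15,0,0,0,0]
    - [0,-0.03,-0.34,0,0,0,0]
    - [0,-0.045,-0.54,0,0,0,0]
    - [0,-0.06,-0.74,0,0,0,0]
    - [0,-0.07,-0.88,0,0,0,-0.002]
    - [0,-0.077,-0.955,0,0,0,-0.002]
    - [0,-0.077,-0.955,0,0,0,-0.002]
    - [0,-0.077,-0.955,0,0,0,-0.002]

```text
clock: 6.42
tcp_pos: [0.5383, -0.2712, 0.2499]
orientation: [-0.149, -3.137, -0.002]
contact_force: [-0.3, 0.4, -1.0]
grip_width: 0.0097
```

Run:
```python
from h import *
o=state(); f=grab('wrist','w3'); t=grab('top','t3'); s=grab('scene','s3')
a=cv2.resize(f['pixels'][80:330,220:420],None,fx=2,fy=2,interpolation=cv2.INTER_CUBIC)
b=cv2.resize(s['pixels'][80:205,150:250],None,fx=4,fy=4,interpolation=cv2.INTER_CUBIC)
cv2.imwrite('pics/c5.png',np.hstack([a,b])[:,:,::-1])
```

```text
{'clock': 6.4167, 'joints': [0.114, 0.3603, 0.3236, 1.7437, -0.1301, 1.0595, 1.9579], 'tcp_pos': [0.5383, -0.2712, 0.2499], 'orientation': [-0.1492, -3.1374, -0.0022], 'contact_force': [-0.2776, 0.3954, -0.9705], 'grip_width': 0.0097}
```

View pics/c5.png

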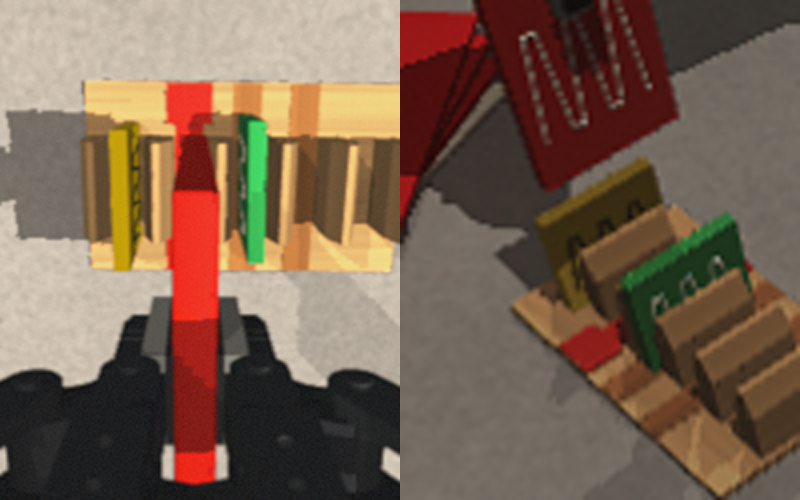

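Run:
```python
from h import *
f=load('w3'); o=r.get_obs(); R=cv2.Rodrigues(A(o,'orientation'))[0]; p=A(o,'tcp_pos'); print(p, np.degrees(np.arctan2(R[1,1],R[0,1])))
c=lambda q:(np.array(q)+.5)/2-.5+[220,80]
def T(n,q,z):
    w=toplane(f,c(q),z); print(n,w[:,:2].round(4).tolist(),'tool',((w-p)@R)[:,:2].round(4).tolist())
T('tag far L,R',[(168,82),(212,82)],.008)
T('base far corner',[(84,80),(400,84)],.008)
T('green top',[(256,120),(255,262)],.083)
T('yellow top',[(123,124),(122,268)],.083)
T('div tops far',[(161,140),(223,142)],.062)
T('plate bottom',[(195,130)],p[2]-.1077)
T('plate top',[(195,190)],p[2]+.0223)
print('slot(top est) tool',(np.array([.5355,-.2765,p[2]])-p)@R)
```

```text
[ 0.53860743 -0.27028323  0.25016034] 84.70391833293188
tag far L,R [[0.4683, -0.2807], [0.4711, -0.2521]] tool [[0.069, -0.0172], [0.0689, 0.0115]]
base far corner [[0.4617, -0.3351], [0.4838, -0.1295]] tool [[0.0705, -0.072], [0.0675, 0.1348]]
green top [[0.4928, -0.2331], [0.5717, -0.239]] tool [[0.049, 0.0326], [-0.0301, 0.034]]
yellow top [[0.4881, -0.3036], [0.568, -0.3145]] tool [[0.0471, -0.038], [-0.0334, -0.0416]]
div tops far [[0.5004, -0.2858], [0.5049, -0.2506]] tool [[0.0366, -0.0193], [0.0353, 0.0163]]
plate bottom [[0.4903, -0.2655]] tool [[0.0485, 0.0001]]
plate top [[0.492, -0.2661]] tool [[0.0468, -0.0001]]
slot(top est) tool [ 2.52034863e-03 -6.47704541e-03 -8.50722205e-06]
```

Relative to the jaws, the wrist picture puts the slot about 3 mm and the top camera about 6 mm toward -y. I'll use 4 mm, which is inside the ±12 mm mouth either way, go down to the mouth, then look.

Call:
send_rows:
  deltas:
    - [0,0.018,-0.028,0.03,0,0,0.003]
    - [0,0.018,-0.028,0.08,0,0,0.003]
    - [0,0.018,-0.028,0.16,0,0,0.003]
    - [0,0.018,-0.028,0.25,0,0,0.003]
    - [0,0.018,-0.028,0.34,0,0,0.003]
    - [0,0.018,-0.028,0.42,0,0,0.003]
    - [0,0.018,-0.028,0.48,0,0,0.003]
    - [0,0.018,-0.028,0.52,0,0,0.003]
    - [0,0.018,-0.028,0.54,0,0,0.003]
    - [0,0.018,-0.028,0.54,0,0,0.003]
    - [0,0.018,-0.028,0.54,0,0,0.003]

```text
clock: 7.48
tcp_pos: [0.5351, -0.277, 0.1697]
orientation: [0.165, 3.137, -0.0]
contact_force: [0.5, -0.9, -1.2]
grip_width: 0.0093
```

Run:
```python
from h import *
o=state(); f=grab('wrist','w4'); s=grab('scene','s4')
a=cv2.resize(f['pixels'][80:330,220:420],None,fx=2,fy=2,interpolation=cv2.INTER_CUBIC)
b=cv2.resize(s['pixels'][80:205,150:250],None,fx=4,fy=4,interpolation=cv2.INTER_CUBIC)
cv2.imwrite('pics/c6.png',cv2.convertScaleAbs(np.hstack([a,b])[:,:,::-1],alpha=1.4))
```

```text
{'clock': 7.4833, 'joints': [0.1418, 0.4469, 0.3058, 1.8207, -0.167, 0.8985, 1.9894], 'tcp_pos': [0.5351, -0.277, 0.1697], 'orientation': [0.165, 3.1368, -0.0003], 'contact_force': [0.483, -0.8671, -1.1715], 'grip_width': 0.0093}
```

View pics/c6.png

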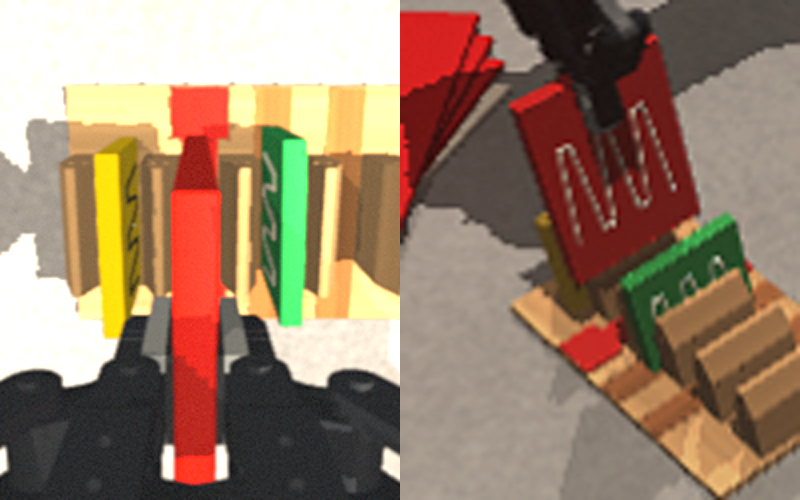

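Run:
```python
from h import *
f=load('w4'); o=r.get_obs(); R=cv2.Rodrigues(A(o,'orientation'))[0]; p=A(o,'tcp_pos'); print(p, np.degrees(np.arctan2(R[1,1],R[0,1])))
c=lambda q:(np.array(q)+.5)/2-.5+[220,80]
def T(n,q,z):
    w=toplane(f,c(q),z); q=((w-p)@R)[:,:2]; print(n,(1e3*q).round(1).tolist(),'mean',(1e3*q.mean(0)).round(1))
T('tag far L,R',[(171,86),(228,86)],.008)
T('base far',[(64,85),(400,85)],.008)
T('green top',[(291,139),(292,323)],.083)
T('yellow top',[(109,152),(114,335)],.083)
T('div tops far',[(157,155),(243,165)],.062)
T('plate bottom',[(198,138)],p[2]-.1077)
T('plate top',[(195,190)],p[2]+.0223)
s=load('s4')
# scene: plate foot corner (near-left) predicted if TCP pose true
c5=lambda q:(np.array(q)-[400,0]+.5)/4-.5+[150,80]
P=np.array([[sx*.045,sy*.005,.1077] for sx in(1,-1) for sy in(1,-1)])@R.T+p
print((((proj(s,P)-[150,80]+.5)*4-.5)+[400,0]).round(0))
```

```text
[ 0.53527417 -0.27714563  0.17009408] 83.9837753887931
tag far L,R [[66.6, -11.2], [66.5, 18.0]] mean [66.6  3.4]
base far [[67.2, -66.1], [67.2, 106.6]] mean [67.2 20.2]
green top [[46.6, 38.5], [-31.4, 42.4]] mean [ 7.6 40.5]
yellow top [[41.6, -32.9], [-36.9, -34.0]] mean [  2.3 -33.4]
div tops far [[37.8, -15.4], [33.5, 21.8]] mean [35.6  3.2]
plate bottom [[45.1, 2.3]] mean [45.1  2.3]
plate top [[46.8, 0.7]] mean [46.8  0.7]
[[698. 213.]
 [688. 205.]
 [576. 287.]
 [566. 278.]]
```

Residual is about 1.5–2 mm toward +y, and the scene view agrees to within 1 mm. Lowering slowly.

Call:
send_rows:
  deltas:
    - [0,0,0.01,0.01,0,0,0]
    - [0,0,0.01,0.03,0,0,0]
    - [0,0,0.01,0.06,0,0,0]
    - [0,0,0.01,0.09,0,0,0]
    - [0,0,0.01,0.12,0,0,0]
    - [0,0,0.01,0.15,0,0,0]
    - [0,0,0.01,0.18,0,0,0]
    - [0,0,0.01,0.2,0,0,0]
    - [0,0,0.01,0.2,0,0,0]

```text
clock: 8.33
tcp_pos: [0.5345, -0.2752, 0.1384]
orientation: [-0.165, -3.136, -0.001]
contact_force: [-0.7, 0.1, -2.1]
grip_width: 0.0093
```

Call:
send_rows:
  deltas:
    - [0,0,0,0.02,0,0,0]
    - [0,0,0,0.04,0,0,0]
    - [0,0,0,0.06,0,0,0]
    - [0,0,0,0.08,0,0,0]
    - [0,0,0,0.1,0,0,0]
    - [0,0,0,0.12,0,0,0]
    - [0,0,0,0.135,0,0,0]
    - [0,0,0,0.145,0,0,0]
    - [0,0,0,0.15,0,0,0]
    - [0,0,0,0.15,0,0,0]
    - [0,0,0,0.15,0,0,0]

```text
clock: 9.25
tcp_pos: [0.535, -0.2754, 0.117]
orientation: [0.165, 3.137, -0.0]
contact_force: [-0.5, -0.8, -0.7]
grip_width: 0.0094
```

Call:
send_rows:
  deltas:
    - [0,0,0,0.005,0,0,0]
    - [0,0,0,0.01,0,0,0]
    - [0,0,0,0.012,0,0,0]
    - [0,0,0,0.012,0,0,0]

```text
clock: 9.58
tcp_pos: [0.5352, -0.2755, 0.1157]
orientation: [0.165, 3.137, -0.0]
contact_force: [-1.9, 1.0, 4.3]
grip_width: 0.0097
```

Call:
send_rows:
  deltas:
    - [0.1,0,0,0,0,0,0]
    - [0.2,0,0,0,0,0,0]
    - [0.3,0,0,0,0,0,0]
    - [0.4,0,0,0,0,0,0]
    - [0.45,0,0,0,0,0,0]
    - [0.45,0,0,0,0,0,0]
    - [0.45,0,0,0,0,0,0]

```text
clock: 10.17
tcp_pos: [0.5349, -0.2754, 0.115]
orientation: [-0.165, -3.137, -0.0]
contact_force: [0.1, 0.1, 0.2]
grip_width: 0.038
```

Call:
send_rows:
  deltas:
    - [0.45,0,0,-0.03,0,0,0]
    - [0.45,0,0,-0.1,0,0,0]
    - [0.45,0,0,-0.2,0,0,0]
    - [0.45,0,0,-0.32,0,0,0]
    - [0.45,0,0,-0.45,0,0,0]
    - [0.45,0,0,-0.6,0,0,0]
    - [0.45,0,0,-0.75,0,0,0]
    - [0.45,0,0,-0.88,0,0,0]
    - [0.45,0,0,-0.95,0,0,0]
    - [0.45,0,0,-0.95,0,0,0]
    - [0.45,0,0,-0.95,0,0,0]

```text
clock: 11.08
tcp_pos: [0.535, -0.2753, 0.2579]
orientation: [0.165, 3.136, -0.0]
contact_force: [1.3, 1.0, -0.4]
grip_width: 0.0385
```

Run:
```python
from h import *
o=state(); f=grab('wrist','w5'); s=grab('scene','s5')
a=cv2.resize(f['pixels'][80:330,220:420],None,fx=2,fy=2,interpolation=cv2.INTER_CUBIC)
b=cv2.resize(s['pixels'][80:205,150:250],None,fx=4,fy=4,interpolation=cv2.INTER_CUBIC)
cv2.imwrite('pics/c7.png',cv2.convertScaleAbs(np.hstack([a,b])[:,:,::-1],alpha=1.4))
```

```text
{'clock': 11.0833, 'joints': [0.1147, 0.3504, 0.3318, 1.7392, -0.128, 1.0723, 1.955], 'tcp_pos': [0.535, -0.2753, 0.2579], 'orientation': [0.1646, 3.1364, -0.0001], 'contact_force': [1.3185, 0.9542, -0.4249], 'grip_width': 0.0385}
```

View pics/c7.png

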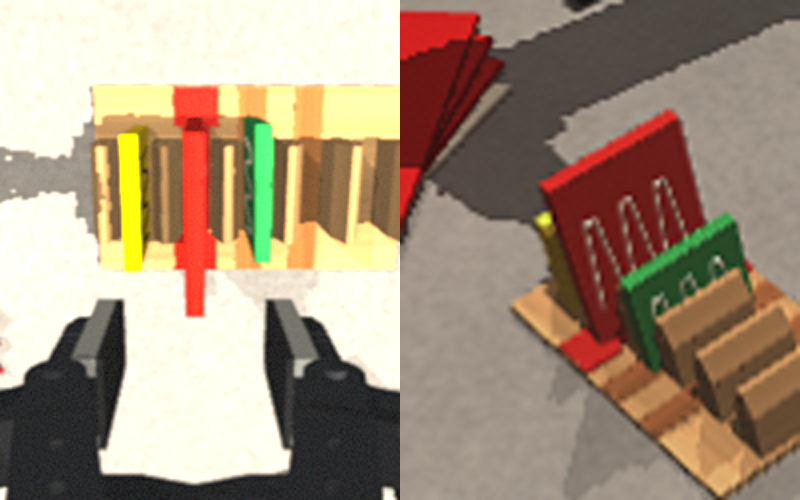

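The plate stands upright in the red slot, with its top from (195,120) to (195,316) in the left crop. Green and yellow look unmoved. A quick numeric check, then hand in.

Run:
```python
from h import *
f=load('w5')
c=lambda q:(np.array(q)+.5)/2-.5+[220,80]
for n,q,z in(('red top',[(195,120),(195,316)],.138),('green top',[(263,123),(262,261)],.083),('yellow top',[(130,134),(133,269)],.083),('tag far mid',[(196,87)]*2,.008)):
    w=toplane(f,c(q),z); d=w[1]-w[0]; print(n,w.mean(0).round(4),'len',np.linalg.norm(d).round(4),'ang',np.degrees(np.arctan2(d[1],d[0])).round(1))
# top of plate in scene: foot on floor?
s=load('s5'); P=[[.535,-.2753,.138]]; u=np.array([np.cos(np.radians(174)),np.sin(np.radians(174)),0])
print((((proj(s,[np.array(P[0])+.045*u,np.array(P[0])-.045*u])-[150,80]+.5)*4-.5)+[400,0]).round(0))
r.hand_in()
```

```text
red top [ 0.5309 -0.274   0.138 ] len 0.0945 ang -6.0
green top [ 0.5322 -0.2358  0.083 ] len 0.079 ang -4.6
yellow top [ 0.5297 -0.3099  0.083 ] len 0.078 ang -6.5
tag far mid [ 0.4704 -0.2667  0.008 ] len 0.0 ang 0.0
[[671. 112.]
 [539. 188.]]
the job is handed in; nothing more can be done
```

I moved the larger red plate from the metal stand into the red-lined slot between green and yellow, let go, backed off about 140 mm above it and handed in at about 11 s. I kept hold until its foot touched the slot floor (about 4 N contact).

**Last checks:**
- **Red plate:** its top measured at (0.531, -0.274), in line with the rack at -6.0°. The slot is at about (0.5355, -0.2765), so it is centred within about 5 mm. The scene camera matched a plate standing on the slot floor.
- **Green and yellow plates:** both still stand, within about 5 mm of where they were first measured.
- **Disagreements:** the wrist camera read 3–4 mm toward +y compared with the top camera. It also gave the red plate's length as 94 mm instead of 90. Both are within the tolerances.

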